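# Strip down the card-strip pressing jig

### The job

Take the pressing jig apart from the top down. First set the round steel weight upright on the middle of the round cork pad and the square steel weight upright on the middle of the square cork pad; then lay the wooden pressing bar, same side up, lengthwise in the middle of the tray with the two end stops; last lift the aluminium plate straight up off its two dowels, keeping it level, and lay it flat and centred across the two rails of the rack, its length running along the rack. Set everything down without dropping it, and leave the tape dispenser and the glue roller where they are.

Things in the scene. Friction and masses are not known exactly. Their poses are not given: they have to be found in the camera images.
- weight_round_c (a point): round steel weight, an upright cylinder 38 mm in diameter and 44 mm tall, about 0.4 kg; the point is its centre, 22 mm above its underside; z up. At the start it stands on the pressing bar beside the square weight (either end; centres about 64 mm apart along the bar).
- weight_square_c (a point): square steel weight, an upright block 38 x 38 mm and 44 mm tall, about 0.5 kg; the point is its centre, 22 mm above its underside; x and y along its sides, z up. At the start it stands on the pressing bar beside the round weight, its sides nearly parallel to the bar.
- bar_c (a point): pale wooden pressing bar, 120 mm long (x) by 40 mm wide (y) by 36 mm tall (z up), about 0.13 kg; the point is its centre, 18 mm above its underside. At the start it lies lengthwise on the aluminium plate between the dowels.
- plate_c (a point): flat aluminium plate 180 (x) by 56 (y) by 8 mm (z up), 0.22 kg; the point is its centre. It starts on the jig, underside 28 mm above the table, two fixed 8 mm dowels standing through its 9 mm holes (75 mm either side of the middle along x) and ending 8 mm above its top. A 36 mm wide spine carries it, so its long sides overhang 10 mm and can be gripped; the jig's 100 mm wide foot is 6 mm thick.
- pad_round: round cork pad fixed to the table, 90 mm in diameter and 5 mm thick; origin at the centre of its underside. Place of the round weight.
- pad_square: square cork pad fixed to the table, 90 x 90 mm and 5 mm thick; origin at the centre of its underside. Place of the square weight.
- tray: low plywood tray fixed to the table, 170 mm long (x) by 70 mm wide (y), floor 5 mm thick, open along its long sides, with a wooden stop across each end 17 mm above the table and 146 mm clear between them; origin at the centre of its underside. Place of the bar, its length along x.
- rack: low wooden rack fixed to the table, 160 mm long (x): two wooden cross rails, each 20 mm wide, 84 mm long (y) and 28 mm tall, centred 55 mm either side of the middle, on a 5 mm base board; origin at the centre of its underside. Place of the plate, which lies on the rails with its length along x.
- dispenser: bystander: small clear and white tape dispenser, 75 x 30 x 57 mm, loose on the table beyond the jig; origin at the centre of its underside.
- roller: bystander: black and green glue roller, about 95 x 20 x 34 mm, loose on the table beyond the jig; origin at the underside of its black body.
Not all that is in view belongs to the job. There is more than one size of the part that bears bar_c; the job needs the smaller.

How it is judged:
By the outcome, as a careful person would: the job done as asked, in the order asked, and still so for the second after the job is handed in, with the robot touching nothing.
It also fails if it takes over 144 s, if anything falls off the work surface, if the arm or the gripper's body presses on something with over 40 N, if the wrist force passes 120 N, or if a joint passes its speed limit or range.

### The arm

A 6-joint arm with a two-finger parallel gripper is mounted at the origin on the work surface. World frame = base frame: x ahead of the robot, y to its left, z up, the work surface at z = 0. Lengths are in m, angles in rad, forces in N, time in s.
With the tool pointing down it reaches from about 0.4 to 0.925 m from the base axis. Payload 12.5 kg.
Tool frame: the origin (TCP) lies on the mounting face of the last link; the fingertips stand 190 mm ahead of it and the grasp point (between the pads) lies 171 mm ahead of it; z points along the fingers, y is the line along which they close (so a half turn about z gives the same grasp; the last joint's range is limited). The gripper opens to 95 mm and grips with 3 to 60 N. Pads are 20 mm wide; open, the fingers measure 119 mm over their backs; the gripper's body (75 mm by 180 mm) begins 59 mm behind the grasp point.
Start: joints at [1.046, 0.491, 1.559, -0, 1.092, -0.106], TCP at [0.254, 0.571, 0.405] pointing down, gripper open.
Joint ranges: [-3.1, 3.1], [-0.84, 2.19], [0.05, 2.79], [-1.13, 4.28], [0.06, 2.93], [-2.69, 2.69]. Speed limits (rad/s): [2.22, 2.22, 2.79, 3.14, 3.14, 3.14].

### API

Orientations are given as a 3x3 rotation matrix whose columns are the frame's x, y, z axes.
In Python, from workcell import state, imaging, manip gives the robot as it stands.
- The arm moves only by the shell command python3 -m handwheel 'ROWS'. ROWS is JSON, a list that holds one entry, the list of rows, each a list of 7 numbers: the shift along the tool's x, y, z as a fraction of full scale, then the turn, a rotation vector about the tool's x, y, z as a fraction of full scale, then the opening, from 0 (shut) to 1 (fully open). A call has 1 to 12 rows; each row is the pose to reach, as a shift and turn from the pose commanded when the call began, along the tool's axes at that moment; what a row does not reach only later rows make up. Full scale, the value 1, is 0.08 m for a shift and pi/2 rad for a turn. A row lasts 1/10 s, in which the tool goes at most 50 mm and 8.59 degrees, less where a joint would pass 70% of its speed; a pose out of reach is approached as far as the arm can. A call with a number of a shift or a turn outside -1 to 1 is refused whole. A call with a gripper value outside its range is refused whole. The fingers move at their own pace and stop on an object; the grip force is fixed at half the most. Time passes only in rows, so rows that repeat a pose let the fingers close. It gives the time, the measured TCP pose, the force, the opening and the grip force at its end, in the units of the state.
- state(): the state, without advancing time (a new reading comes with each control period).
- imaging.get_image(name): name is "scene" or "top"; returns the picture (420x560x3 uint8, red, green, blue); there is no depth.
- imaging.calibration(name): a dict with "fx", "fy", "cx", "cy" (pixels), "distortion" ([k1, k2, p1, p2, k3] as OpenCV has them; the pictures are not rectified), "cam_to_world" (4x4, takes a point from camera to world coordinates). Camera axes: x right, y up, looking along -z (the intrinsics and any distortion apply to the point x, -y, -z); pixel columns grow to the right and rows downward; lengths in m; the calibration is good to about 2 mm. A picture is of the moment at which its call begins. calibration takes no time and is no camera call.
- manip.job_done(): hands the job in; it is judged then, once.
The state is a dict: "t": time; "qpos": joint angles; "joint_vel": joint speeds; "joint_efforts": joint torques, N m; "tcp_pos": TCP position; "orientation": TCP orientation; "ft_force": force on the tool from outside, world axes, zero at the start; "moment": the same for the moment, N m; "opening": finger opening in m; "gripper_force": force on a finger pad.
Only numpy, scipy, OpenCV 4.12 (cv2) and the standard library are available. Lean on these libraries where they do the work, as an engineer would, in place of code of your own. Each camera call takes 0.05 s, during which the arm holds its last target. There are 200 camera calls.

## Working session

There is one attempt and no reset: what is moved stays moved. The work goes in short steps, Python scripts to look and compute and a shell command to move; the robot and the scene stay as the last step left them, time stands still between calls to the robot, and variables do not carry over. Pictures are saved under pics/ and viewed, at most 14 in all, crops included, and the job is handed in when it is done.

```bash
ls; mkdir -p pics; python3 - <<'E'
from workcell import state, imaging
import cv2
s=state();print(s)
for n in("scene","top"):
    print(n,imaging.calibration(n))
    im=imaging.get_image(n);cv2.imwrite(f"pics/{n}0.png",im[:,:,::-1])
E
```

```text
pics
{'t': 0.0, 'qpos': array([ 1.04639346e+00,  4.91554832e-01,  1.55948452e+00, -3.37296388e-05,
        1.09169260e+00, -1.05627412e-01]), 'joint_vel': array([ 7.01722492e-05,  9.79360561e-04, -8.66199711e-04,  2.66429279e-04,
       -1.61767736e-03, -5.57993660e-04]), 'joint_efforts': array([ 1.49512165e-03, -6.12657666e+01, -2.58181393e+01,  6.92900363e-02,
        4.82328131e-02, -7.79531319e-05]), 'tcp_pos': array([0.25412603, 0.57095482, 0.40415249]), 'orientation': array([[-9.13593883e-01,  4.06627495e-01, -5.44533220e-04],
       [ 4.06627849e-01,  9.13593339e-01, -1.00119092e-03],
       [ 9.03701652e-05, -1.13610428e-03, -9.99999351e-01]]), 'ft_force': array([-0.88191811,  0.01046017,  0.44615813]), 'moment': array([ 0.03122667,  0.03020287, -0.02928518]), 'gripper_force': 0.0, 'opening': 0.09511409964033347}
scene {'fx': 402.0825584378116, 'fy': 402.0825584378116, 'cx': 280.1434349648896, 'cy': 208.30000012683894, 'distortion': array([0.00762727, 0.        , 0.        , 0.        , 0.        ]), 'cam_to_world': array([[-0.05847622, -0.81774231,  0.57260636,  1.01861688],
       [ 0.99828716, -0.04685877,  0.03502871,  0.03839597],
       [-0.00181283,  0.57367392,  0.81908177,  0.72282931],
       [ 0.        ,  0.        ,  0.        ,  1.        ]])}
top {'fx': 401.39505113588524, 'fy': 401.39505113588524, 'cx': 278.8363951159269, 'cy': 209.85824578638108, 'distortion': array([-0.1105731,  0.       ,  0.       ,  0.       ,  0.       ]), 'cam_to_world': array([[ 0.0192541 ,  0.98829167, -0.15135674,  0.42263451],
       [-0.99962963,  0.01611662, -0.02192864, -0.00758964],
       [-0.01923254,  0.1517229 ,  0.98823594,  0.98361655],
       [ 0.        ,  0.        ,  0.        ,  1.        ]])}
```

View pics/top0.png

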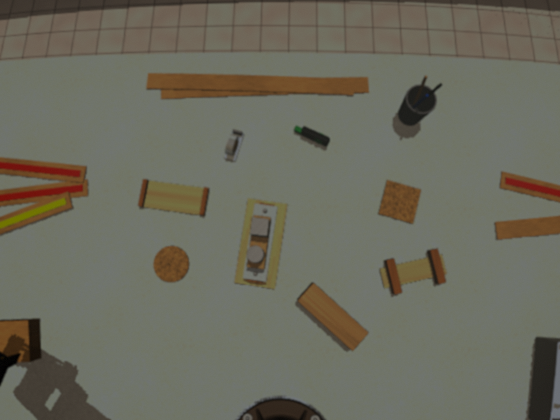

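View pics/scene0.png

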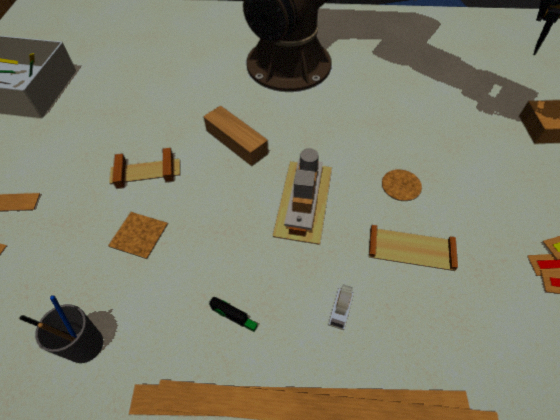

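The pictures show, in the top view: jig at (262,243) with the square weight at (260,227) and the round one at (257,255). The tray is at (174,197), the rack at (415,270), the round pad at (171,264), the square pad at (400,201), the dispenser at (234,145) and the roller at (312,135).
Things that could be taken for the bar: the block on the jig under the weights (258,243), the loose larger block (332,317), the planks (258,85), the block (15,340) and the plank (530,228). By the description I choose the one on the jig plate under the weights. I'll check it in a close crop.

```bash
cat > h.py <<'E'
import numpy as np, cv2
from workcell import state, imaging
def cal(n):
    c=imaging.calibration(n);K=np.array([[c["fx"],0,c["cx"]],[0,c["fy"],c["cy"]],[0,0,1]])
    return K,np.array(c["distortion"]),np.array(c["cam_to_world"])
def ray(n,px):
    K,d,T=cal(n);u=cv2.undistortPoints(np.array(px,float).reshape(-1,1,2),K,d).reshape(-1,2)
    v=np.c_[u[:,0],-u[:,1],-np.ones(len(u))]@T[:3,:3].T
    return T[:3,3],v
def onz(n,px,z):
    o,v=ray(n,px);return o+v*((z-o[2])/v[:,2])[:,None]
def proj(n,P):
    K,d,T=cal(n);p=(np.array(P,float).reshape(-1,3)-T[:3,3])@T[:3,:3]
    return cv2.projectPoints(p*[1,-1,-1],np.zeros(3),np.zeros(3),K,d)[0].reshape(-1,2)
def shot(n,f):
    im=imaging.get_image(n)[:,:,::-1].copy();cv2.imwrite(f"pics/{f}.png",im);return im
def crop(im,x,y,w,h,s):
    c=cv2.resize(im[y:y+h,x:x+w],None,fx=s,fy=s,interpolation=cv2.INTER_CUBIC)
    return cv2.convertScaleAbs(c,alpha=1.3,beta=15)
E
python3 - <<'E'
from h import *
t=cv2.imread("pics/top0.png");s=cv2.imread("pics/scene0.png")
a=crop(t,225,190,80,110,5);b=crop(s,265,140,80,110,5)
cv2.imwrite("pics/jig.png",np.hstack([a,b]))
# orange/wood mask components with areas
hsv=cv2.cvtColor(t,cv2.COLOR_BGR2HSV)
m=((hsv[...,1]>70)&(hsv[...,2]>50)).astype(np.uint8)*255
n,l,st,ce=cv2.connectedComponentsWithStats(m)
for i in range(1,n):
    if 300<st[i,4]<6000:
        c=max(cv2.findContours((l==i).astype(np.uint8),0,2)[0],key=cv2.contourArea)
        r=cv2.minAreaRect(c);q=onz("top",cv2.boxPoints(r),0.005)
        print(st[i,4],np.round(ce[i],1),"W",np.round(onz("top",[ce[i]],.005)[0,:2],4),"rect ctr",np.round(q.mean(0)[:2],4),"sides",np.round([np.linalg.norm(q[1]-q[0]),np.linalg.norm(q[2]-q[1])],3),"ang",np.round(np.degrees([np.arctan2(*(q[1]-q[0])[1::-1]),np.arctan2(*(q[2]-q[1])[1::-1])]),1))
E
```

```text
4489 [250.5  84.9] W [0.9034 0.0949] rect ctr [0.9052 0.0813] sides [0.594 0.071] ang [-89.8 178.3]
4173 [ 39.9 190.5] W [0.6138 0.6438] rect ctr [0.6023 0.6366] sides [0.259 0.203] ang [ -90.4 -174.3]
1040 [529.8 186.3] W [ 0.6447 -0.6331] rect ctr [ 0.6448 -0.6358] sides [0.046 0.176] ang [ -18.1 -101.4]
1855 [173.1 197.3] W [0.6002 0.2803] rect ctr [0.6009 0.2819] sides [0.074 0.177] ang [ -3.4 -96.9]
1288 [399.4 201.4] W [ 0.5986 -0.2852] rect ctr [ 0.5991 -0.2858] sides [0.092 0.092] ang [ -15.5 -103.6]
1649 [261.6 244.1] W [0.4873 0.0545] rect ctr [0.4906 0.0572] sides [0.21  0.101] ang [ -6.7 -97.7]
1175 [527.4 227.2] W [ 0.5384 -0.6178] rect ctr [ 0.5384 -0.6205] sides [0.182 0.047] ang [ -84.1 -178.5]
340 [258.6 250.7] W [0.4712 0.0616] rect ctr [0.4677 0.0646] sides [0.079 0.043] ang [ -6.  -96.5]
1027 [170.8 263.6] W [0.4348 0.2768] rect ctr [0.4351 0.2778] sides [0.088 0.085] ang [ -88.6 -177.3]
341 [438.3 265.5] W [ 0.4411 -0.3786] rect ctr [ 0.4416 -0.3799] sides [0.028 0.085] ang [ -75.4 -166.5]
1015 [408.1 272.3] W [ 0.4243 -0.3029] rect ctr [ 0.4243 -0.3088] sides [0.107 0.087] ang [ -76.9 -168.2]
1935 [332.1 316.4] W [ 0.3172 -0.1181] rect ctr [ 0.317 -0.118] sides [0.062 0.18 ] ang [ -41.8 -131.5]
1091 [ 15.  338.3] W [0.2305 0.68  ] rect ctr [0.2247 0.682 ] sides [0.085 0.108] ang [ -86.  -176.7]
```

View pics/jig.png

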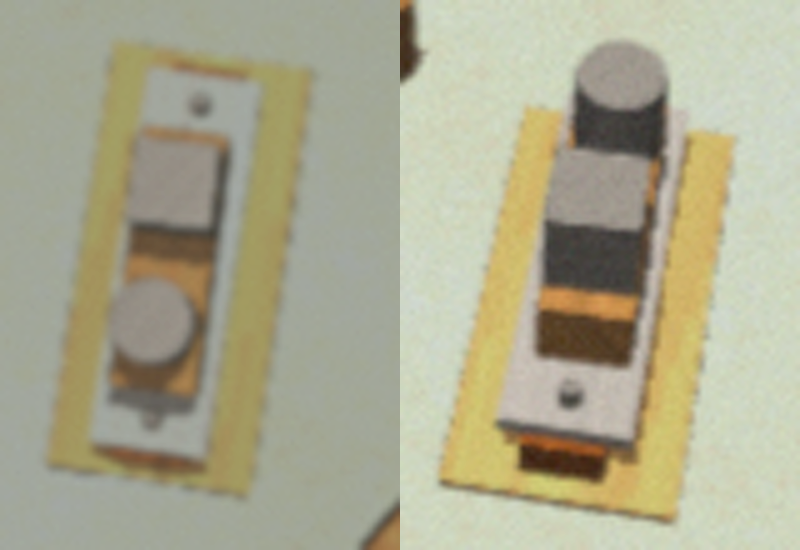

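The crop confirms it: both weights stand on this bar, between the dowels on the plate. In crop pixels the square top is centred near (176,183) and the round top near (152,320). The loose block, about 180 x 62 mm in the mask, is the larger size. Next I'll take positions across both views.

```bash
python3 - <<'E'
from h import *
t=cv2.imread("pics/top0.png");s=cv2.imread("pics/scene0.png")
T=lambda p:(np.array(p,float)+.5)/5-.5+[225,190]
S=lambda p:(np.array(p,float)-[400,0]+.5)/5-.5+[265,140]
r=lambda a:np.round(np.array(a)*1000,1)
def show(name,n,px,z):
    q=onz(n,px,z);print(name,n,"ctr",r(q.mean(0)[:2]),"yaws",np.round(np.degrees([np.arctan2(*(q[(i+1)%len(q)]-q[i])[1::-1]) for i in range(len(q))]),1) if len(q)>1 else "","len",[round(float(np.linalg.norm(q[(i+1)%len(q)]-q[i]))*1000) for i in range(len(q))])
show("round","top",T([[152,320]]),.116);show("round","scene",S([[622,75]]),.116)
show("square","top",T([[140,138],[220,143],[213,228],[130,222]]),.116)
show("square","scene",S([[562,148],[652,152],[642,230],[545,222]]),.116)
show("plate","top",T([[148,68],[262,80],[208,458],[92,443]]),.036)
show("dowels","top",T([[201,98],[152,414]]),.044)
show("dowelfar","scene",S([[571,388]]),.044)
# scene view masks of places
hsv=cv2.cvtColor(s,cv2.COLOR_BGR2HSV)
m=((hsv[...,1]>70)&(hsv[...,2]>50)).astype(np.uint8)*255
n,l,st,ce=cv2.connectedComponentsWithStats(m)
for i in range(1,n):
    if 200<st[i,4]<6000:
        c=max(cv2.findContours((l==i).astype(np.uint8),0,2)[0],key=cv2.contourArea)
        w=onz("scene",c.reshape(-1,2),.005)[:,:2].astype(np.float32)*1000
        R=cv2.minAreaRect(w);print(st[i,4],np.round(ce[i]),np.round(R[0],1),np.round(R[1]),round(R[2],1))
print("top")
hsv=cv2.cvtColor(t,cv2.COLOR_BGR2HSV)
m=((hsv[...,1]>70)&(hsv[...,2]>50)).astype(np.uint8)*255
n,l,st,ce=cv2.connectedComponentsWithStats(m)
for i in range(1,n):
    if 200<st[i,4]<2000 and 150<ce[i][0]<460:
        c=max(cv2.findContours((l==i).astype(np.uint8),0,2)[0],key=cv2.contourArea)
        w=onz("top",c.reshape(-1,2),.005)[:,:2].astype(np.float32)*1000
        R=cv2.minAreaRect(w);print(st[i,4],np.round(ce[i]),np.round(R[0],1),np.round(R[1]),round(R[2],1))
a=crop(t,135,175,80,110,4);b=crop(t,370,175,80,120,4);c=crop(s,100,135,85,130,4)
h=480;f=lambda x:cv2.copyMakeBorder(x,0,max(0,h-x.shape[0]),0,0,0)[:h]
d=crop(s,360,160,105,115,4)
cv2.imwrite("pics/places.png",cv2.resize(np.vstack([np.hstack([f(a),f(b)]),cv2.copyMakeBorder(np.hstack([crop(s,360,160,100,110,3),crop(s,100,140,100,110,3)]),0,0,0,40,0)]),None,fx=.72,fy=.72))
print(cv2.imread("pics/places.png").shape)
E
```

```text
round top ctr [459.2  61.2] yaws  len [0]
round scene ctr [458.   63.2] yaws  len [0]
square top ctr [519.   52.5] yaws [-92.6 176.6  86.9  -5.1] len [35, 37, 36, 37]
square scene ctr [517.6  55.8] yaws [ 89.9  -5.  -92.7 172.1] len [36, 40, 37, 38]
plate top ctr [491.1  56.2] yaws [-95.2 173.1  84.   -6.8] len [55, 181, 55, 180]
dowels top ctr [493.1  56.2] yaws [172.6  -7.4] len [150, 150]
dowelfar scene ctr [563.9  48.5] yaws  len [0]
396 [430.   3.] [-355.2  443.1] [ 38. 265.] 2.8
221 [321.  69.] [ 9.9 99.6] [ 44. 167.] 71.3
293 [287.  82.] [85.8  1.5] [ 44. 106.] 3.2
933 [548. 119.] [200.1 661.6] [ 81. 191.] 71.8
1532 [235. 132.] [ 293.9 -119.9] [214.  87.] 48.5
883 [150. 168.] [ 408.2 -310.8] [ 96. 107.] 12.2
319 [116. 169.] [ 429.2 -381.9] [105.  28.] 12.5
1808 [303. 209.] [490.2  58.1] [101. 213.] 82.5
997 [401. 185.] [434.  278.7] [89. 89.] 33.3
645 [ 18. 201.] [ 531.4 -572.5] [46. 89.] 3.3
291 [302. 204.] [496.   55.8] [55. 46.] 0.7
1650 [138. 235.] [ 598.8 -284.7] [92. 91.] 74.8
2656 [413. 248.] [597.  282.8] [175.  80.] 83.2
1130 [548. 265.] [611.6 538.4] [ 57. 141.] 71.7
top
1855 [173. 197.] [601.1 281.7] [174.  73.] 83.1
1288 [399. 201.] [ 598.9 -285.5] [90. 91.] 74.5
1649 [262. 244.] [490.8  56.9] [ 99. 209.] 82.5
340 [259. 251.] [467.7  64.7] [43. 79.] 83.7
1027 [171. 264.] [435.2 277.7] [86. 88.] 1.8
341 [438. 266.] [ 441.5 -379.9] [85. 28.] 13.7
1015 [408. 272.] [ 424.  -308.7] [ 86. 107.] 12.5
1935 [332. 316.] [ 317.3 -118. ] [180.  61.] 48.5
(583, 461, 3)
```

View pics/places.png

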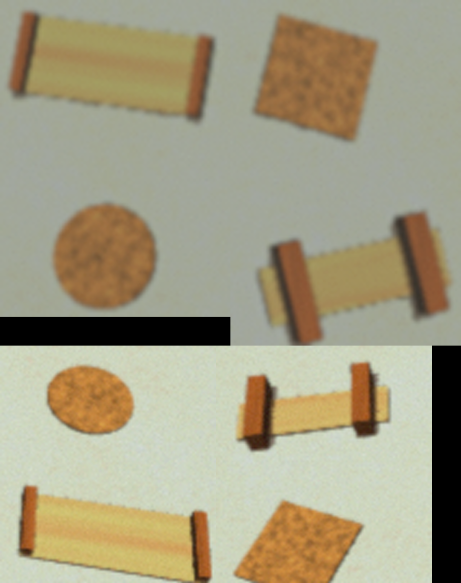

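The composite shows the tray, with a stop at each end, and the round pad at left. The square pad and the rack are at right, with rail tops near (297,290) and (422,262). I'll measure the rails and work out the first move.

```bash
cat >> h.py <<'E'
def plan(x,y,z,ang):
    """remaining shift/turn (tool units) to grasp point x,y,z (m), tool y axis at ang deg"""
    s=state();R=np.array(s["orientation"]);p=np.array(s["tcp_pos"])
    a=np.radians(ang);Rt=np.array([[-np.sin(a),np.cos(a),0],[np.cos(a),np.sin(a),0],[0,0,-1]])
    Rt=np.c_[np.cross(Rt[:,1],[0,0,-1]) if 0 else np.cross([np.cos(a),np.sin(a),0],[0,0,-1]),[np.cos(a),np.sin(a),0],[0,0,-1]]
    d=R.T@(np.array([x,y,z])+[0,0,.171]-p)/.08
    rv=cv2.Rodrigues(R.T@Rt)[0].ravel()/(np.pi/2)
    g=p+R[:,2]*.171
    print("t",round(s["t"],2),"grasp",np.round(g*1000,1),"shift",np.round(d,3),"turn",np.round(rv,4),"F",np.round(s["ft_force"],1),"M",np.round(s["moment"],2),"open",np.round(s["opening"]*1000,1),"gf",np.round(s["gripper_force"],1))
E
sed -i '/Rt=np.array(\[\[-np/d; s/;Rt=np.array.*$//' h.py; sed -i 's/np.cross(Rt\[:,1\],\[0,0,-1\]) if 0 else //; s/a=np.radians(ang)$/a=np.radians(ang)/' h.py
grep -n "np.radians" h.py || sed -i 's/^    Rt=np.c_/    a=np.radians(ang);Rt=np.c_/' h.py
python3 - <<'E'
from h import *
for n,(x0,y0,x1,y1) in (("top",(370,240,455,300)),("scene",(100,140,190,195))):
    im=cv2.imread(f"pics/{n}0.png");h=cv2.cvtColor(im,cv2.COLOR_BGR2HSV)
    sub=h[y0:y1,x0:x1]
    m=((sub[...,1]>70)&(sub[...,0]<14)&(sub[...,2]>70)).astype(np.uint8)
    k,l,st,ce=cv2.connectedComponentsWithStats(m)
    C=[]
    for i in range(1,k):
        if st[i,4]>80:
            c=ce[i]+[x0,y0];C.append(c)
            q=np.argwhere(l==i)[:,::-1]+[x0,y0]
            R=cv2.minAreaRect((onz(n,q,.028)[:,:2]*1000).astype(np.float32));print(n,st[i,4],np.round(c,1),np.round(R[0],1),np.round(R[1]),round(R[2],1))
    for z in(.028,.033):
        q=onz(n,C[:2],z);print(z,np.round(q[:,:2]*1000,1),"mid",np.round(q.mean(0)*1000,1),"dist",np.linalg.norm(q[1]-q[0])*1000)
plan(.4577,.0622,.22,82.5)
E
```

```text
top 245 [437.5 265.5] [ 440.6 -368.3] [83. 18.] 13.0
top 255 [393.7 276.1] [ 414.9 -261.6] [83. 18.] 13.6
0.028 [[ 440.8 -368. ]
 [ 414.8 -261.2]] mid [ 427.8 -314.6   28. ] dist 109.84943510047627
0.033 [[ 440.7 -366.1]
 [ 414.9 -259.9]] mid [ 427.8 -313.    33. ] dist 109.27467823214702
scene 199 [166.5 161.1] [ 414.7 -260.2] [82. 16.] 12.3
scene 204 [117.6 167.3] [ 439.7 -366.8] [82. 18.] 13.3
0.028 [[ 415.6 -259.8]
 [ 440.6 -366.6]] mid [ 428.1 -313.2   28. ] dist 109.70196018369329
0.033 [[ 420.  -257.6]
 [ 444.7 -363.7]] mid [ 432.4 -310.6   33. ] dist 108.91254356444955
t 0.1 grasp [254.  570.8 233.2] shift [-4.911 -4.775  0.17 ] turn [-6.000e-04 -1.000e-04 -1.832e-01] F [ 0.5 -0.1  0. ] M [-0.03  0.06  0.08] open 95.1 gf 0.0
```

```bash

python3 -m handwheel '[[[-0.3,-0.3,0,0,0,0,1],[-0.6,-0.6,0,0,0,0,1],[-1,-1,0,0,0,0,1]]]'
python3 -m handwheel '[[[-0.4,-0.4,0,0,0,0,1],[-0.8,-0.8,0,0,0,0,1],[-1,-1,0,0,0,0,1]]]' >/dev/null
python3 -m handwheel '[[[-0.4,-0.4,0,0,0,0,1],[-0.8,-0.8,0,0,0,0,1],[-1,-1,0,0,0,0,1]]]' >/dev/null
python3 -m handwheel '[[[-0.4,-0.4,0,0,0,0,1],[-0.8,-0.8,0,0,0,0,1],[-1,-1,0,0,0,0,1]]]' >/dev/null
python3 -m handwheel '[[[-0.4,-0.35,0.17,0,0,-0.09,1],[-0.8,-0.7,0.17,0,0,-0.183,1],[-0.911,-0.775,0.17,0,0,-0.183,1],[-0.911,-0.775,0.17,0,0,-0.183,1],[-0.911,-0.775,0.17,0,0,-0.183,1],[-0.911,-0.775,0.17,0,0,-0.183,1]]]' >/dev/null
python3 -c "
from h import *
plan(.4577,.0622,.098,82.5)"
```

```text
t: 0.4
tcp_pos: [0.2946, 0.4648, 0.4042]
orientation: [[-0.914, 0.405, -0.0], [0.405, 0.914, -0.0], [0.0, -0.0, -1.0]]
ft_force: [1.3, 0.3, -0.3]
opening: 0.0948
gripper_force: 0.0
t 1.9 grasp [457.2  63.  220.1] shift [-0.007 -0.009  1.527] turn [ 0.0001 -0.0002 -0.0002] F [-0.6 -0.2  0.7] M [0.04 0.03 0.  ] open 95.1 gf 0.0
```

```bash

python3 -m handwheel '[[[0,0,0.3,0,0,0,1],[0,0,0.6,0,0,0,1],[0,0,0.8,0,0,0,1],[0,0,1,0,0,0,1]]]' >/dev/null
python3 -m handwheel '[[[-0.007,-0.009,0.2,0,0,0,0.8],[-0.007,-0.009,0.35,0,0,0,0.8],[-0.007,-0.009,0.45,0,0,0,0.7],[-0.007,-0.009,0.527,0,0,0,0.6],[-0.007,-0.009,0.527,0,0,0,0.6],[-0.007,-0.009,0.527,0,0,0,0.6]]]'
python3 -c "
from h import *
plan(.4577,.0622,.098,82.5)
s=shot('scene','s1');cv2.imwrite('pics/s1c.png',crop(s,250,70,110,130,5))"
```

```text
t: 2.9
tcp_pos: [0.4582, 0.0617, 0.2693]
orientation: [[-0.991, 0.131, 0.0], [0.131, 0.991, 0.0], [-0.0, 0.0, -1.0]]
ft_force: [0.0, -0.6, 0.1]
opening: 0.0581
gripper_force: 0.0
t 2.9 grasp [458.3  61.7  98.3] shift [0.007 0.006 0.003] turn [ 0.0001  0.0002 -0.0001] F [ 0.  -0.6  0.1] M [ 0.08 -0.06 -0.01] open 58.1 gf 0.0
```

View pics/s1c.png

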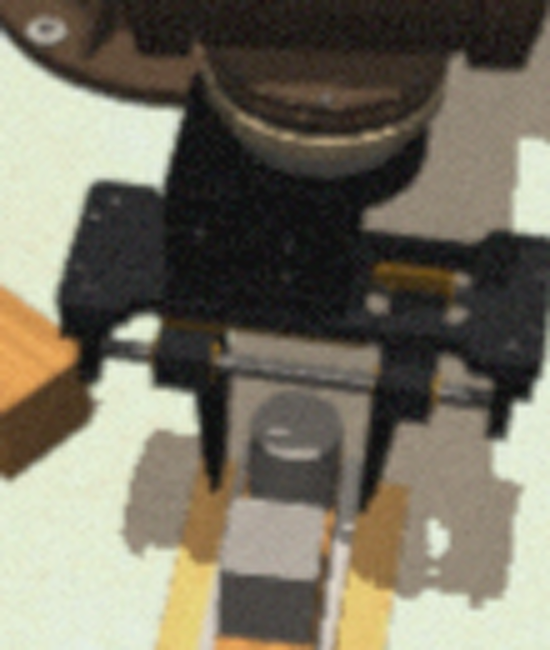

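The fingers straddle the round weight: inner edges near (222,480) and (365,490), weight spanning x 250–340, so it is centred. Closing on it and lifting.

```bash

python3 -m handwheel '[[[0,0,0,0,0,0,0.5],[0,0,0,0,0,0,0.42],[0,0,0,0,0,0,0.4],[0,0,0,0,0,0,0.3],[0,0,0,0,0,0,0.2],[0,0,0,0,0,0,0.2],[0,0,0,0,0,0,0.2],[0,0,0,0,0,0,0.2]]]'
python3 -m handwheel '[[[0,0,-0.05,0,0,0,0.2],[0,0,-0.15,0,0,0,0.2],[0,0,-0.4,0,0,0,0.2],[0,0,-0.7,0,0,0,0.2],[0,0,-1,0,0,0,0.2],[0,0,-1,0,0,0,0.2]]]'
python3 -c "
from h import *
plan(.4346,.2782,.12,82.5)"
```

```text
t: 3.75
tcp_pos: [0.4582, 0.0615, 0.2691]
orientation: [[-0.991, 0.131, 0.0], [0.131, 0.991, 0.0], [-0.0, 0.0, -1.0]]
ft_force: [-0.1, 3.2, 6.5]
opening: 0.0378
gripper_force: 30.0
t: 4.35
tcp_pos: [0.4583, 0.0614, 0.3514]
orientation: [[-0.991, 0.131, 0.004], [0.131, 0.991, -0.0], [-0.004, 0.0, -1.0]]
ft_force: [-0.1, 0.9, -4.4]
opening: 0.0375
gripper_force: 30.0
t 4.35 grasp [459.   61.4 180.4] shift [0.651 2.647 0.753] turn [ 0.0003  0.0028 -0.0002] F [-0.1  0.9 -4.4] M [-0.03 -0.05 -0.  ] open 37.5 gf 30.0
```

```bash

python3 -m handwheel '[[[0.05,0.2,0,0,0,0,0.2],[0.15,0.55,0,0,0,0,0.2],[0.25,1,0,0,0,0,0.2]]]' >/dev/null
python3 -m handwheel '[[[0.1,0.5,0,0,0,0,0.2],[0.2,1,0,0,0,0,0.2]]]' >/dev/null
python3 -m handwheel '[[[0.15,0.4,0.2,0,0,0,0.2],[0.2,0.6,0.4,0,0,0,0.2],[0.2,0.647,0.6,0,0,0,0.2],[0.2,0.647,0.753,0,0,0,0.2],[0.2,0.647,0.753,0,0,0,0.2],[0.2,0.647,0.753,0,0,0,0.2],[0.2,0.647,0.753,0,0,0,0.2]]]'
python3 -c "
from h import *
plan(.4352,.2782,.032,82.5)"
```

```text
t: 5.55
tcp_pos: [0.4347, 0.2778, 0.2893]
orientation: [[-0.991, 0.132, 0.001], [0.132, 0.991, 0.0], [-0.001, 0.001, -1.0]]
ft_force: [-0.7, -0.6, -4.1]
opening: 0.0375
gripper_force: 30.0
t 5.55 grasp [434.8 277.9 118.3] shift [-0.005  0.005  1.078] turn [ 0.0003  0.0005 -0.0008] F [-0.7 -0.6 -4.1] M [0.02 0.03 0.01] open 37.5 gf 30.0
```

```bash

python3 -m handwheel '[[[0,0,0.25,0,0,0,0.2],[0,0,0.5,0,0,0,0.2],[0,0,0.7,0,0,0,0.2],[0,0,0.85,0,0,0,0.2],[0,0,0.95,0,0,0,0.2],[0,0,1,0,0,0,0.2],[0,0,1,0,0,0,0.2],[0,0,1,0,0,0,0.2]]]'
python3 -m handwheel '[[[0,0,0.02,0,0,0,0.2],[0,0,0.04,0,0,0,0.2],[0,0,0.05,0,0,0,0.2],[0,0,0.05,0,0,0,0.2],[0,0,0.05,0,0,0,0.2]]]'
python3 -c "
from h import *
plan(.4352,.2782,.031,82.5)"
```

```text
t: 6.35
tcp_pos: [0.4345, 0.2783, 0.2092]
orientation: [[-0.991, 0.131, 0.001], [0.131, 0.991, 0.0], [-0.001, 0.0, -1.0]]
ft_force: [0.7, 0.4, -4.2]
opening: 0.0378
gripper_force: 30.0
t: 6.85
tcp_pos: [0.4344, 0.2782, 0.2048]
orientation: [[-0.991, 0.131, 0.0], [0.131, 0.991, 0.0], [-0.0, 0.0, -1.0]]
ft_force: [-0.2, -0.5, -4.2]
opening: 0.0376
gripper_force: 30.0
t 6.85 grasp [434.4 278.2  33.8] shift [-0.01   0.001  0.035] turn [ 0.      0.     -0.0003] F [-0.2 -0.5 -4.2] M [-0.01  0.01  0.02] open 37.6 gf 30.0
```

```bash

python3 -m handwheel '[[[0,0,0.012,0,0,0,0.2],[0,0,0.025,0,0,0,0.2],[0,0,0.025,0,0,0,0.2],[0,0,0.025,0,0,0,0.2]]]'
python3 -m handwheel '[[[0,0,0.006,0,0,0,0.2],[0,0,0.012,0,0,0,0.2],[0,0,0.012,0,0,0,0.2],[0,0,0.012,0,0,0,0.2]]]'
```

```text
t: 7.25
tcp_pos: [0.4344, 0.2782, 0.2027]
orientation: [[-0.991, 0.131, -0.0], [0.131, 0.991, 0.0], [0.0, 0.0, -1.0]]
ft_force: [-0.3, 0.4, -3.3]
opening: 0.0378
gripper_force: 30.0
t: 7.65
tcp_pos: [0.4344, 0.2782, 0.2021]
orientation: [[-0.991, 0.131, 0.0], [0.131, 0.991, 0.0], [-0.0, 0.0, -1.0]]
ft_force: [-1.9, -1.1, 4.9]
opening: 0.0379
gripper_force: 30.0
```

```bash

python3 -m handwheel '[[[0,0,0,0,0,0,0.42],[0,0,0,0,0,0,0.45],[0,0,0,0,0,0,0.55],[0,0,0,0,0,0,0.65],[0,0,0,0,0,0,0.7],[0,0,0,0,0,0,0.7]]]'
python3 -m handwheel '[[[0,0,-0.1,0,0,0,0.7],[0,0,-0.3,0,0,0,0.8],[0,0,-0.6,0,0,0,1],[0,0,-1,0,0,0,1]]]' >/dev/null
python3 -m handwheel '[[[0,0,-0.4,0,0,0,1],[0,0,-0.8,0,0,0,1],[0,-0.3,-1,0,0,0,1]]]' >/dev/null
python3 -c "
from h import *
plan(.5190,.0542,.19,82.5)
t=shot('top','t2');s=shot('scene','s2')
cv2.imwrite('pics/v2.png',np.hstack([crop(t,135,190,160,110,2.4),crop(s,260,140,180,110,2.2)[:264]]))"
```

```text
t: 8.25
tcp_pos: [0.4344, 0.2782, 0.2018]
orientation: [[-0.991, 0.131, 0.0], [0.131, 0.991, 0.0], [-0.0, 0.0, -1.0]]
ft_force: [-0.4, -0.0, 0.4]
opening: 0.0653
gripper_force: 0.0
t 8.95 grasp [432.  255.7 193.9] shift [-1.412 -2.352  0.048] turn [0.0016 0.0024 0.0008] F [-0.4  0.2 -0.3] M [ 0.07  0.04 -0.  ] open 94.9 gf 0.0Traceback (most recent call last):
  File "<string>", line 5, in <module>
    cv2.imwrite('pics/v2.png',np.hstack([crop(t,135,190,160,110,2.4),crop(s,260,140,180,110,2.2)[:264]]))
                              ~~~~~~~~~^^^^^^^^^^^^^^^^^^^^^^^^^^^^^^^^^^^^^^^^^^^^^^^^^^^^^^^^^^^^^^^^^
    return _nx.concatenate(arrs, 1, dtype=dtype, casting=casting)
           ~~~~~~~~~~~~~~~^^^^^^^^^^^^^^^^^^^^^^^^^^^^^^^^^^^^^^^
ValueError: all the input array dimensions except for the concatenation axis must match exactly, but along dimension 0, the array at index 0 has size 264 and the array at index 1 has size 242
```

```bash

python3 -c "
from h import *
t=cv2.imread('pics/t2.png');s=cv2.imread('pics/s2.png')
cv2.imwrite('pics/v2.png',np.vstack([crop(t,140,190,160,110,2.5),crop(s,270,140,160,110,2.5)]))"
```

```text
(no output)
```

View pics/v2.png

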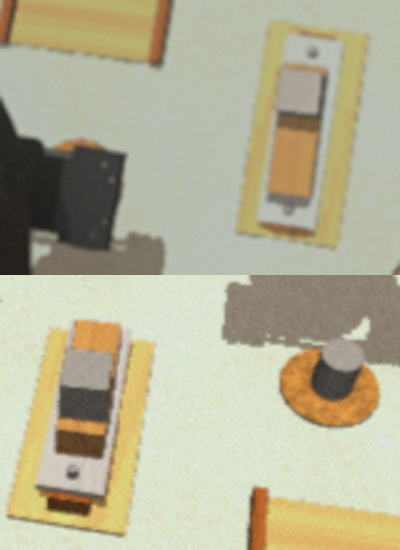

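The round weight stands upright on its pad: base at about (335,385), pad centre about (330,387) in the scene half. The square weight is undisturbed on the bar. I'll take it next.

```bash

python3 -m handwheel '[[[-0.3,-0.5,0,0,0,0,1],[-0.6,-1,0,0,0,0,1]]]' >/dev/null
python3 -m handwheel '[[[-0.3,-0.5,0,0,0,0,1],[-0.6,-1,0,0,0,0,1]]]' >/dev/null
python3 -m handwheel '[[[-0.212,-0.352,0.3,0,0,0,1],[-0.212,-0.352,0.5,0,0,0,0.8],[-0.212,-0.352,0.7,0,0,0,0.7],[-0.212,-0.352,0.7,0,0,0,0.65],[-0.212,-0.352,0.7,0,0,0,0.65]]]'
python3 -c "
from h import *
plan(.5190,.0542,.098,82.5)"
```

```text
t: 9.95
tcp_pos: [0.5187, 0.0533, 0.3058]
orientation: [[-0.991, 0.131, -0.001], [0.131, 0.991, 0.0], [0.001, 0.0, -1.0]]
ft_force: [0.2, 0.4, 0.7]
opening: 0.0681
gripper_force: 0.0
t 9.95 grasp [518.6  53.3 134.8] shift [-0.003  0.011  0.46 ] turn [ 0.     -0.0005 -0.0002] F [0.2 0.4 0.7] M [ 0.01  0.03 -0.01] open 68.1 gf 0.0
```

```bash

python3 -m handwheel '[[[0,0.01,0.2,0,0,0,0.62],[0,0.01,0.35,0,0,0,0.6],[0,0.01,0.46,0,0,0,0.6],[0,0.01,0.46,0,0,0,0.5],[0,0.01,0.46,0,0,0,0.44],[0,0.01,0.46,0,0,0,0.42],[0,0.01,0.46,0,0,0,0.4],[0,0.01,0.46,0,0,0,0.3],[0,0.01,0.46,0,0,0,0.2],[0,0.01,0.46,0,0,0,0.2],[0,0.01,0.46,0,0,0,0.2]]]'
python3 -m handwheel '[[[0,0,-0.05,0,0,0,0.2],[0,0,-0.15,0,0,0,0.2],[0,0,-0.4,0,0,0,0.2],[0,0,-0.7,0,0,0,0.2],[0,0,-1,0,0,0,0.2],[0,0,-1,0,0,0,0.2]]]'
python3 -c "
from h import *
plan(.5989,-.2851,.12,74.5)"
```

```text
t: 11.05
tcp_pos: [0.5188, 0.0538, 0.2694]
orientation: [[-0.991, 0.131, 0.001], [0.131, 0.991, 0.0], [-0.001, 0.0, -1.0]]
ft_force: [-0.6, -1.0, 6.1]
opening: 0.0382
gripper_force: 29.6
t: 11.65
tcp_pos: [0.5188, 0.0539, 0.3516]
orientation: [[-0.991, 0.131, 0.005], [0.131, 0.991, -0.0], [-0.005, 0.001, -1.0]]
ft_force: [0.1, 0.4, -4.8]
opening: 0.0383
gripper_force: 29.6
t 11.65 grasp [519.6  53.9 180.6] shift [-1.543 -4.071  0.763] turn [0.0006 0.0029 0.0887] F [ 0.1  0.4 -4.8] M [-0.02 -0.    0.03] open 38.3 gf 29.6
```

```bash

python3 -m handwheel '[[[-0.06,-0.2,0,0,0,0,0.2],[-0.2,-0.55,0,0,0,0,0.2],[-0.4,-1,0,0,0,0,0.2]]]' >/dev/null
python3 -m handwheel '[[[-0.2,-0.5,0,0,0,0,0.2],[-0.4,-1,0,0,0,0,0.2]]]' >/dev/null
python3 -m handwheel '[[[-0.2,-0.5,0,0,0,0,0.2],[-0.4,-1,0,0,0,0,0.2]]]' >/dev/null
python3 -m handwheel '[[[-0.2,-0.4,0.1,0,0,0.03,0.2],[-0.3,-0.7,0.3,0,0,0.06,0.2],[-0.343,-0.95,0.5,0,0,0.089,0.2],[-0.343,-1,0.7,0,0,0.089,0.2],[-0.343,-1,0.763,0,0,0.089,0.2],[-0.343,-1,0.763,0,0,0.089,0.2]]]' >/dev/null
python3 -c "
from h import *
plan(.5989,-.2851,.031,74.5)"
```

```text
t 12.95 grasp [ 598.6 -278.3  115.6] shift [-0.024 -0.08   1.057] turn [ 0.0006 -0.0016  0.0004] F [-0.2 -0.3 -3.7] M [ 0.04  0.02 -0.02] open 38.2 gf 29.6
```

```bash

python3 -m handwheel '[[[-0.01,-0.08,0.25,0,0,0,0.2],[-0.01,-0.08,0.5,0,0,0,0.2],[-0.01,-0.08,0.7,0,0,0,0.2],[-0.01,-0.08,0.85,0,0,0,0.2],[-0.01,-0.08,0.93,0,0,0,0.2],[-0.01,-0.08,0.97,0,0,0,0.2],[-0.01,-0.08,0.99,0,0,0,0.2],[-0.01,-0.08,0.99,0,0,0,0.2],[-0.01,-0.08,0.99,0,0,0,0.2]]]'
python3 -c "
from h import *
plan(.5989,-.2851,.031,74.5)"
```

```text
t: 13.85
tcp_pos: [0.5983, -0.286, 0.2093]
orientation: [[-0.963, 0.268, 0.001], [0.268, 0.963, -0.0], [-0.001, -0.0, -1.0]]
ft_force: [-0.6, 1.1, -4.3]
opening: 0.0382
gripper_force: 29.6
t 13.85 grasp [ 598.4 -286.    38.3] shift [-0.004  0.013  0.091] turn [-0.0001  0.0005 -0.0004] F [-0.6  1.1 -4.3] M [ 0.01 -0.03  0.02] open 38.2 gf 29.6
```

```bash

python3 -m handwheel '[[[0,0,0.02,0,0,0,0.2],[0,0,0.04,0,0,0,0.2],[0,0,0.06,0,0,0,0.2],[0,0,0.07,0,0,0,0.2],[0,0,0.07,0,0,0,0.2],[0,0,0.07,0,0,0,0.2]]]'
python3 -m handwheel '[[[0,0,0.01,0,0,0,0.2],[0,0,0.02,0,0,0,0.2],[0,0,0.02,0,0,0,0.2],[0,0,0.02,0,0,0,0.2]]]'
```

```text
t: 14.45
tcp_pos: [0.5982, -0.2859, 0.2031]
orientation: [[-0.963, 0.268, 0.0], [0.268, 0.963, 0.0], [0.0, 0.0, -1.0]]
ft_force: [0.5, 0.9, -4.0]
opening: 0.0382
gripper_force: 29.6
t: 14.85
tcp_pos: [0.5982, -0.2859, 0.2025]
orientation: [[-0.963, 0.268, 0.001], [0.268, 0.963, -0.0], [-0.001, -0.0, -1.0]]
ft_force: [-2.8, 2.0, 4.9]
opening: 0.0381
gripper_force: 29.6
```

```bash

python3 -m handwheel '[[[0,0,0,0,0,0,0.42],[0,0,0,0,0,0,0.45],[0,0,0,0,0,0,0.55],[0,0,0,0,0,0,0.65],[0,0,0,0,0,0,0.7],[0,0,0,0,0,0,0.7]]]'
python3 -m handwheel '[[[0,0,-0.1,0,0,0,0.7],[0,0,-0.3,0,0,0,0.75],[0,0,-0.6,0,0,0,0.75],[0,0,-1,0,0,0,0.75]]]' >/dev/null
python3 -m handwheel '[[[0,0,-0.4,0,0,0,0.75],[0.3,0.3,-0.8,0,0,0,0.75],[0.5,0.6,-0.8,0,0,0,0.75]]]' >/dev/null
python3 -c "
from h import *
t=shot('top','t3');s=shot('scene','s3')
plan(.4911,.0572,.19,82.6)
cv2.imwrite('pics/v3.png',np.hstack([crop(t,225,190,80,110,5),crop(s,265,140,80,110,5)]))
cv2.imwrite('pics/v3b.png',crop(s,90,120,120,150,4))"
```

```text
t: 15.45
tcp_pos: [0.5982, -0.2859, 0.2014]
orientation: [[-0.963, 0.268, -0.0], [0.268, 0.963, 0.0], [0.0, 0.0, -1.0]]
ft_force: [-0.1, -1.1, -0.3]
opening: 0.0653
gripper_force: 0.0
t 16.25 grasp [ 571.9 -226.6  177.3] shift [ 1.912  3.15  -0.163] turn [-0.0001  0.0014 -0.0893] F [ 0.3 -1.1  0. ] M [0.02 0.02 0.05] open 71.5 gf 0.0
```

View pics/v3.png

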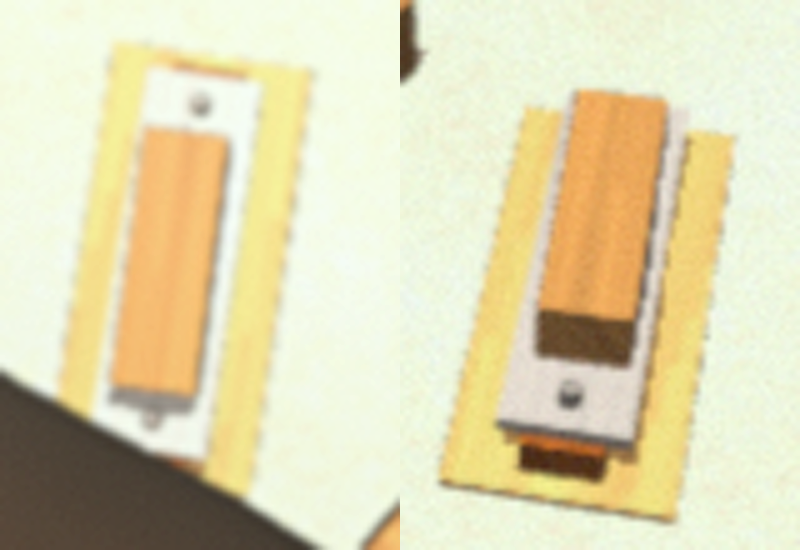

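View pics/v3b.png

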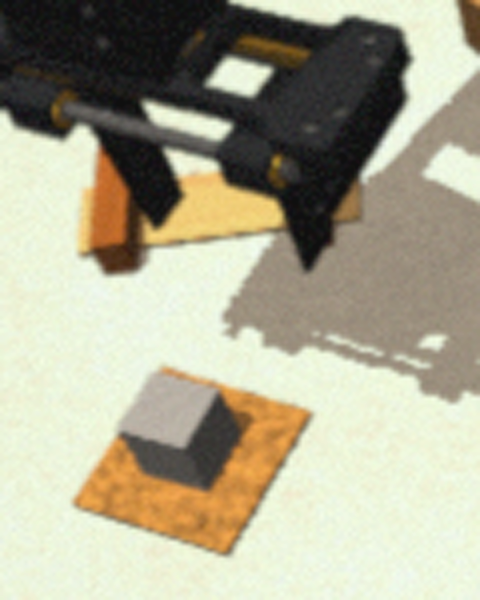

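The square weight stands upright and aligned on its pad: base near (192,450), pad centre near (194,459) in the crop. On the jig the bar is now bare. Its top corners are (145,127), (229,133), (197,398), (113,386) in the top half and (575,92), (667,98), (635,320), (540,312) in the scene half.

```bash

python3 - <<'E'
from h import *
T=lambda p:(np.array(p,float)+.5)/5-.5+[225,190]
S=lambda p:(np.array(p,float)-[400,0]+.5)/5-.5+[265,140]
for n,q in(("top",onz("top",T([[145,127],[229,133],[197,398],[113,386]]),.072)),("scene",onz("scene",S([[575,92],[667,98],[635,320],[540,312]]),.072))):
    R=cv2.minAreaRect((q[:,:2]*1000).astype(np.float32));print(n,q[:,:2].mean(0)*1000,R)
E
```

```text
top [488.48733191  56.79647002] ((488.6839904785156, 56.858219146728516), (38.70998001098633, 121.41242980957031), 84.43467712402344)
scene [488.41772308  59.11102365] ((488.2795715332031, 59.570518493652344), (39.736610412597656, 121.0931625366211), 85.00982666015625)
```

```bash

python3 -m handwheel '[[[0.4,0.5,-0.1,0,0,-0.03,0.75],[0.7,0.9,-0.16,0,0,-0.06,0.75],[0.8,1,-0.16,0,0,-0.089,0.75],[0.8,1,-0.16,0,0,-0.089,0.75]]]' >/dev/null
python3 -m handwheel '[[[0.3,0.5,0,0,0,0,0.75],[0.6,1,0,0,0,0,0.75]]]' >/dev/null
python3 -c "
from h import *
plan(.488,.0576,.1,82.5)"
```

```text
t 16.85 grasp [495.6 -49.8 187.4] shift [0.275 1.317 1.092] turn [-0.0001  0.0004 -0.0029] F [ 1.5  0.7 -0.2] M [ 0.07 -0.02 -0.09] open 71.3 gf 0.0
```

```bash

python3 -m handwheel '[[[0.15,0.5,0.1,0,0,-0.01,0.75],[0.22,0.9,0.3,0,0,-0.02,0.75],[0.22,1,0.6,0,0,-0.024,0.75],[0.22,1,0.7,0,0,-0.024,0.75],[0.22,1,0.7,0,0,-0.024,0.75]]]' >/dev/null
python3 -c "
from h import *
plan(.4884,.0579,.064,84.5)"
```

```text
t 17.35 grasp [488.6  31.6 130.6] shift [0.036 0.326 0.832] turn [-0.0001 -0.0011  0.0007] F [-0.7 -0.1 -0.3] M [0.01 0.03 0.01] open 71.5 gf 0.0
```

```bash

python3 -m handwheel '[[[0.02,0.15,0,0,0,0,0.75],[0.036,0.326,0,0,0,0,0.75],[0.036,0.326,0.2,0,0,0,0.75],[0.036,0.326,0.2,0,0,0,0.75],[0.036,0.326,0.2,0,0,0,0.75]]]' >/dev/null
python3 -c "
from h import *
plan(.4884,.0579,.064,84.5)"
```

```text
t 17.85 grasp [487.9  59.  115.9] shift [-0.007 -0.014  0.648] turn [0.0001 0.0001 0.0015] F [-0.3 -0.2 -0.9] M [ 0.02  0.03 -0.03] open 71.7 gf 0.0
```

```bash

python3 -m handwheel '[[[-0.007,-0.014,0.2,0,0,0,0.75],[-0.007,-0.014,0.4,0,0,0,0.7],[-0.007,-0.014,0.55,0,0,0,0.65],[-0.007,-0.014,0.64,0,0,0,0.6],[-0.007,-0.014,0.64,0,0,0,0.6],[-0.007,-0.014,0.64,0,0,0,0.5],[-0.007,-0.014,0.64,0,0,0,0.47],[-0.007,-0.014,0.64,0,0,0,0.44],[-0.007,-0.014,0.64,0,0,0,0.42],[-0.007,-0.014,0.64,0,0,0,0.3],[-0.007,-0.014,0.64,0,0,0,0.2],[-0.007,-0.014,0.64,0,0,0,0.2]]]'
python3 -c "
from h import *
plan(.4884,.0579,.064,84.5)"
```

```text
t: 19.05
tcp_pos: [0.4883, 0.0576, 0.2354]
orientation: [[-0.996, 0.094, 0.001], [0.094, 0.996, 0.0], [-0.001, 0.0, -1.0]]
ft_force: [-1.2, 0.9, 6.9]
opening: 0.0399
gripper_force: 29.9
t 19.05 grasp [488.4  57.6  64.4] shift [-0.001  0.004  0.005] turn [0.0001 0.0003 0.0014] F [-1.2  0.9  6.9] M [ 0.23  0.18 -0.01] open 39.9 gf 29.9
```

```bash

python3 -m handwheel '[[[0,0,-0.03,0,0,0,0.2],[0,0,-0.1,0,0,0,0.2],[0,0,-0.25,0,0,0,0.2],[0,0,-0.5,0,0,0,0.2],[0,0,-0.8,0,0,0,0.2],[0,0,-1,0,0,0,0.2],[0,0,-1,0,0,0,0.2]]]'
python3 -m handwheel '[[[-0.1,0.1,0,0,0,0.04,0.2],[-0.2,0.2,0,0,0,0.1,0.2],[-0.3,0.3,0,0,0,0.18,0.2],[-0.4,0.4,0,0,0,0.26,0.2],[-0.5,0.5,0,0,0,0.34,0.2],[-0.6,0.6,0,0,0,0.42,0.2],[-0.7,0.7,0,0,0,0.5,0.2],[-0.8,0.8,0,0,0,0.58,0.2],[-0.9,0.9,0,0,0,0.66,0.2],[-1,1,0,0,0,0.74,0.2],[-1,1,0,0,0,0.74,0.2],[-1,1,0,0,0,0.74,0.2]]]'
python3 -c "
from h import *
plan(.6002,.2807,.08,-6.9)"
```

```text
t: 19.75
tcp_pos: [0.4883, 0.0576, 0.3176]
orientation: [[-0.996, 0.093, 0.004], [0.093, 0.996, -0.0], [-0.004, 0.0, -1.0]]
ft_force: [0.0, 0.5, -1.7]
opening: 0.0399
gripper_force: 29.9
t: 20.95
tcp_pos: [0.575, 0.1296, 0.3145]
orientation: [[-0.313, 0.95, -0.001], [0.95, 0.313, -0.0], [0.0, -0.001, -1.0]]
ft_force: [0.1, -0.5, -1.8]
opening: 0.0399
gripper_force: 29.9
t 20.95 grasp [574.8 129.6 143.5] shift [1.694 0.892 0.793] turn [-0.0008  0.      0.2796] F [ 0.1 -0.5 -1.8] M [-0.09  0.06  0.05] open 39.9 gf 29.9
```

```bash

python3 -m handwheel '[[[0.3,0.15,0,0,0,0.07,0.2],[0.6,0.3,0,0,0,0.14,0.2],[0.9,0.45,0,0,0,0.21,0.2],[0.95,0.5,0,0,0,0.28,0.2],[0.95,0.5,0,0,0,0.28,0.2],[0.95,0.5,0,0,0,0.28,0.2]]]' >/dev/null
python3 -c "
from h import *
plan(.6002,.2807,.08,-6.9)"
```

```text
t 21.55 grasp [589.4 213.8 143.9] shift [0.846 0.033 0.799] turn [-0.0004  0.0002  0.0002] F [ 0.6  0.2 -1.8] M [-0.1   0.15 -0.08] open 40.1 gf 29.9
```

```bash

python3 -m handwheel '[[[0.3,0.01,0,0,0,0,0.2],[0.6,0.03,0,0,0,0,0.2],[0.846,0.033,0.2,0,0,0,0.2],[0.846,0.033,0.4,0,0,0,0.2],[0.846,0.033,0.6,0,0,0,0.2],[0.846,0.033,0.8,0,0,0,0.2],[0.846,0.033,0.8,0,0,0,0.2],[0.846,0.033,0.8,0,0,0,0.2],[0.846,0.033,0.8,0,0,0,0.2]]]' >/dev/null
python3 -c "
from h import *
plan(.6002,.2807,.033,-6.9)"
```

```text
t 22.45 grasp [601.4 281.   81. ] shift [-0.005 -0.012  0.6  ] turn [ 0.0007 -0.0004 -0.0027] F [ 0.6  1.2 -0.1] M [-0.13  0.06  0.03] open 39.8 gf 29.9
```

```bash

python3 -m handwheel '[[[0,-0.01,0.2,0,0,0,0.2],[0,-0.01,0.35,0,0,0,0.2],[0,-0.01,0.45,0,0,0,0.2],[0,-0.01,0.52,0,0,0,0.2],[0,-0.01,0.55,0,0,0,0.2],[0,-0.01,0.56,0,0,0,0.2],[0,-0.01,0.56,0,0,0,0.2],[0,-0.01,0.56,0,0,0,0.2]]]'
python3 -m handwheel '[[[0,0,0.01,0,0,0,0.2],[0,0,0.02,0,0,0,0.2],[0,0,0.02,0,0,0,0.2],[0,0,0.02,0,0,0,0.2]]]'
python3 -m handwheel '[[[0,0,0.01,0,0,0,0.2],[0,0,0.015,0,0,0,0.2],[0,0,0.015,0,0,0,0.2],[0,0,0.015,0,0,0,0.2]]]'
```

```text
t: 23.25
tcp_pos: [0.6002, 0.2813, 0.2067]
orientation: [[0.125, 0.992, 0.001], [0.992, -0.125, 0.0], [0.0, 0.001, -1.0]]
ft_force: [-0.3, -0.5, -1.1]
opening: 0.0397
gripper_force: 29.9
t: 23.65
tcp_pos: [0.6001, 0.2813, 0.2048]
orientation: [[0.125, 0.992, 0.0], [0.992, -0.125, 0.0], [0.0, 0.0, -1.0]]
ft_force: [0.3, 0.7, -0.6]
opening: 0.0401
gripper_force: 29.9
t: 24.05
tcp_pos: [0.6001, 0.2813, 0.2045]
orientation: [[0.125, 0.992, 0.001], [0.992, -0.125, 0.0], [0.0, 0.001, -1.0]]
ft_force: [-1.9, -1.3, 6.9]
opening: 0.0398
gripper_force: 29.9
```

Contact made; releasing and rising, then turning back toward the jig.

```bash

python3 -m handwheel '[[[0,0,0,0,0,0,0.44],[0,0,0,0,0,0,0.47],[0,0,0,0,0,0,0.55],[0,0,0,0,0,0,0.65],[0,0,0,0,0,0,0.75],[0,0,0,0,0,0,0.8]]]'
python3 -m handwheel '[[[0,0,-0.1,0,0,0,0.8],[0,0,-0.3,0,0,0,0.8],[0,0,-0.6,0,0,0,0.8],[0,0,-1,0,0,0,0.8],[0,0,-1,0,0,0,0.8]]]' >/dev/null
python3 -m handwheel '[[[0,0,-0.3,0,0,0,0.8],[-0.3,0,-0.5,0,0,-0.08,0.8],[-0.6,0,-0.5,0,0,-0.16,0.8],[-0.9,0,-0.5,0,0,-0.24,0.8],[-1,0,-0.5,0,0,-0.32,0.8],[-1,0,-0.5,0,0,-0.4,0.8],[-1,0,-0.5,0,0,-0.48,0.8],[-1,0,-0.5,0,0,-0.56,0.8],[-1,0,-0.5,0,0,-0.64,0.8],[-1,0,-0.5,0,0,-0.72,0.8],[-1,0,-0.5,0,0,-0.8,0.8],[-1,0,-0.5,0,0,-0.8,0.8]]]' >/dev/null
python3 - <<'E'
from h import *
t=shot('top','t4');s=shot('scene','s4')
plan(.4915,.0572,.14,82.6)
cv2.imwrite('pics/v4.png',np.hstack([crop(t,225,190,80,110,5),crop(s,265,140,80,110,5)]))
cv2.imwrite('pics/v4b.png',crop(s,355,140,110,140,4))
E
```

```text
t: 24.65
tcp_pos: [0.6001, 0.2813, 0.2035]
orientation: [[0.125, 0.992, -0.0], [0.992, -0.125, 0.0], [0.0, -0.0, -1.0]]
ft_force: [0.0, -0.1, -0.4]
opening: 0.0708
gripper_force: 0.0
t 26.45 grasp [590.1 201.9 152.9] shift [ 0.338 -2.162  0.161] turn [ 0.0002  0.0002 -0.1997] F [ 0.3 -0.1  0.4] M [-0.   -0.01 -0.01] open 76.1 gf 0.0
```

View pics/v4.png

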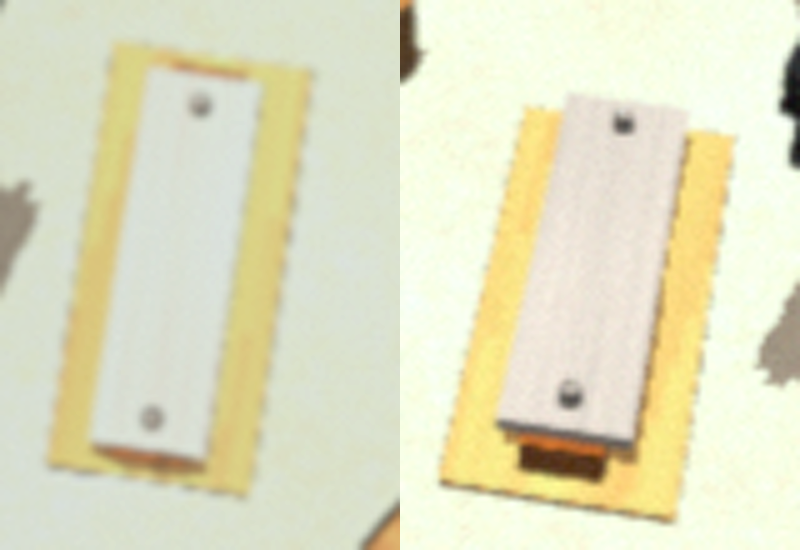

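View pics/v4b.png

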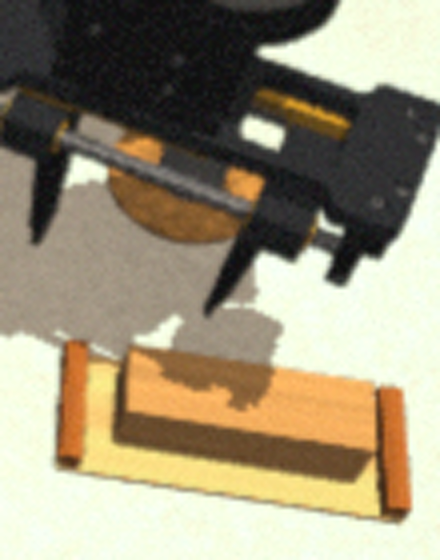

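The tray crop shows the bar flat between the stops, base corners (115,438) and (362,480). The jig crop shows the bare plate with dowel tops near (201,98) and (152,412) in the top half, and (624,118) and (571,386) in the scene half.

```bash

python3 - <<'E'
from h import *
T=lambda p:(np.array(p,float)+.5)/5-.5+[225,190]
S=lambda p:(np.array(p,float)-[400,0]+.5)/5-.5+[265,140]
B=lambda p:(np.array(p,float)+.5)/4-.5+[355,140]
for n,f,P,D in(("top",T,[[147,68],[262,80],[210,460],[92,443]],[[201,98],[152,412]]),("scene",S,[[568,95],[690,108],[635,440],[500,422]],[[624,118],[571,386]])):
    q=onz(n,f(P),.036)*1000;R=cv2.minAreaRect(q[:,:2].astype(np.float32));d=onz(n,f(D),.044)*1000
    v=d[np.argmax(d[:,0])]-d[np.argmin(d[:,0])]
    print(n,q[:,:2].mean(0),R,"dowel mid",d[:,:2].mean(0),"len",np.linalg.norm(v),"yaw",np.degrees(np.arctan2(v[1],v[0])))
b=onz("scene",B([[115,438],[362,480]]),.005)*1000;o=onz("scene",B([[58,463],[405,520]]),.0)*1000
u=np.r_[np.cos(np.radians(83.1)),np.sin(np.radians(83.1)),0]
print("bar ends along tray",(b-[600.2,280.7,0])@u,"tray ends",(o-[600.2,280.7,0])@u,"bar yaw",np.degrees(np.arctan2(*(b[1]-b[0])[1::-1])),"across",(b-[600.2,280.7,0])@np.r_[u[1],-u[0],0],(o-[600.2,280.7,0])@np.r_[u[1],-u[0],0])
E
```

```text
top [490.84334263  56.08594384] ((491.1311950683594, 56.148292541503906), (55.88629913330078, 181.32130432128906), 83.44025421142578) dowel mid [493.59158152  56.2032004 ] len 149.22575595558027 yaw -7.412997010663608
scene [489.87862198  58.79890347] ((489.6920471191406, 58.98553466796875), (55.73628234863281, 182.24966430664062), 83.07247924804688) dowel mid [490.16408479  57.95326457] len 146.774845781848 yaw -7.460209448770655
bar ends along tray [-56.47456974  65.4224662 ] tray ends [-83.45070314  86.86767019] bar yaw 82.028140257935 across [12.60780323 14.88845585] [29.29770091 30.8620393 ]
```

```bash

python3 -m handwheel '[[[0.1,-0.5,0,0,0,-0.06,0.8],[0.2,-1,0,0,0,-0.12,0.8],[0.2,-1,0,0,0,-0.2,0.8],[0.2,-1,0,0,0,-0.2,0.8],[0.2,-1,0,0,0,-0.2,0.8]]]' >/dev/null
python3 -c "
from h import *
plan(.4925,.0567,.1,82.6)"
```

```text
t 26.95 grasp [542.1 136.5 152.8] shift [ 0.484 -1.07   0.659] turn [ 0.0002  0.0005 -0.0007] F [ 0.2 -0.4 -0.3] M [ 0.05 -0.05  0.03] open 76.2 gf 0.0
```

```bash

python3 -m handwheel '[[[0.2,-0.5,0.1,0,0,0,0.8],[0.4,-0.9,0.3,0,0,0,0.8],[0.484,-1,0.5,0,0,0,0.8],[0.484,-1,0.659,0,0,0,0.8],[0.484,-1,0.659,0,0,0,0.8],[0.484,-1,0.659,0,0,0,0.8]]]' >/dev/null
python3 -c "
from h import *
plan(.4912,.0574,.034,82.55)"
```

```text
t 27.55 grasp [493.8  62.2  99.9] shift [ 0.024 -0.063  0.824] turn [0.0001 0.     0.0021] F [ 0.7  0.2 -0.8] M [-0.02 -0.04 -0.  ] open 75.9 gf 0.0
```

```bash

python3 -m handwheel '[[[0.024,-0.063,0,0,0,0,0.8],[0.024,-0.063,0.2,0,0,0,0.8],[0.024,-0.063,0.4,0,0,0,0.8],[0.024,-0.063,0.6,0,0,0,0.8],[0.024,-0.063,0.75,0,0,0,0.75],[0.024,-0.063,0.82,0,0,0,0.7],[0.024,-0.063,0.82,0,0,0,0.7],[0.024,-0.063,0.82,0,0,0,0.68],[0.024,-0.063,0.82,0,0,0,0.65]]]'
python3 -c "
from h import *
plan(.4912,.0574,.034,82.55)"
python3 -m handwheel '[[[0,0,0,0,0,0,0.64],[0,0,0,0,0,0,0.63],[0,0,0,0,0,0,0.62],[0,0,0,0,0,0,0.62],[0,0,0,0,0,0,0.62]]]'
python3 -c "
from h import *
plan(.4912,.0574,.034,82.55)
t=shot('top','t5');s=shot('scene','s5')
cv2.imwrite('pics/v5.png',np.hstack([crop(t,215,180,100,120,4),crop(s,255,110,100,120,4)]))"
```

```text
t: 28.45
tcp_pos: [0.4908, 0.057, 0.2058]
orientation: [[-0.992, 0.125, 0.001], [0.125, 0.992, 0.0], [-0.001, 0.0, -1.0]]
ft_force: [0.0, -0.4, 0.6]
opening: 0.063
gripper_force: 0.0
t 28.45 grasp [491.   57.   34.8] shift [-0.004  0.005  0.01 ] turn [0.0001 0.0006 0.0031] F [ 0.  -0.4  0.6] M [-0.01  0.02  0.02] open 63.0 gf 0.0
t: 28.95
tcp_pos: [0.4907, 0.057, 0.2052]
orientation: [[-0.992, 0.125, 0.0], [0.125, 0.992, 0.0], [-0.0, 0.0, -1.0]]
ft_force: [0.6, -0.2, 0.4]
opening: 0.059
gripper_force: 0.0
t 28.95 grasp [490.7  57.   34.2] shift [-0.005  0.006  0.003] turn [0.     0.     0.0032] F [ 0.6 -0.2  0.4] M [ 0.07  0.02 -0.01] open 59.0 gf 0.0
```

View pics/v5.png

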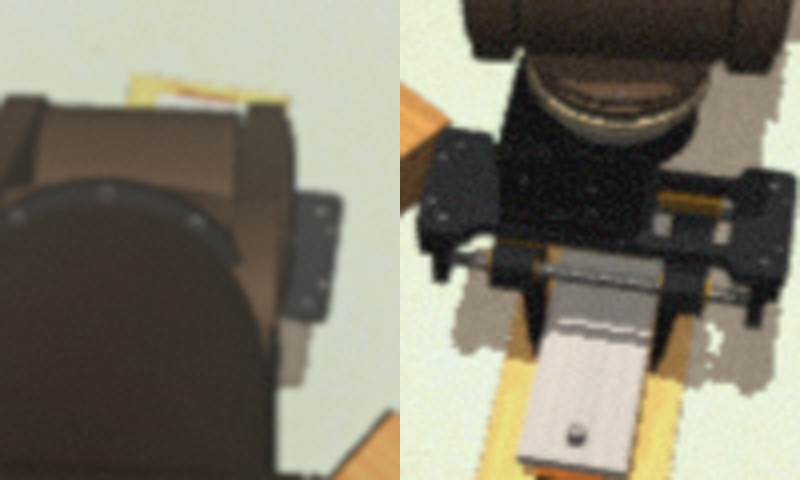

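The fingers straddle the plate's long sides, near (540,340) and (660,350), and nothing touches at 59 mm. I'll correct the yaw slightly and narrow the grip, watching the force.

```bash

python3 -m handwheel '[[[0,0,0,0,0,0.003,0.61],[0,0,0,0,0,0.003,0.61],[0,0,0,0,0,0.003,0.605],[0,0,0,0,0,0.003,0.605],[0,0,0,0,0,0.003,0.6],[0,0,0,0,0,0.003,0.6],[0,0,0,0,0,0.003,0.6]]]'
python3 -c "
from h import *
plan(.4912,.0574,.034,82.55)"
```

```text
t: 29.75
tcp_pos: [0.4907, 0.057, 0.2052]
orientation: [[-0.992, 0.129, 0.0], [0.129, 0.992, 0.0], [-0.0, 0.0, -1.0]]
ft_force: [-0.1, 0.4, 0.2]
opening: 0.0573
gripper_force: 0.0
t 29.75 grasp [490.7  57.   34.2] shift [-0.005  0.005  0.003] turn [0.     0.     0.0002] F [-0.1  0.4  0.2] M [ 0.06  0.04 -0.06] open 57.3 gf 0.0
```

```bash

python3 -m handwheel '[[[0,0,0,0,0,0,0.595],[0,0,0,0,0,0,0.595],[0,0,0,0,0,0,0.59],[0,0,0,0,0,0,0.59],[0,0,0,0,0,0,0.59]]]'
python3 -m handwheel '[[[0,0,0,0,0,0,0.55],[0,0,0,0,0,0,0.5],[0,0,0,0,0,0,0.4],[0,0,0,0,0,0,0.4],[0,0,0,0,0,0,0.4]]]'
python3 -c "
from h import *
plan(.4912,.0574,.034,82.55)"
```

```text
t: 30.25
tcp_pos: [0.4907, 0.057, 0.2052]
orientation: [[-0.992, 0.129, 0.0], [0.129, 0.992, 0.0], [-0.0, 0.0, -1.0]]
ft_force: [-0.3, -0.3, 0.3]
opening: 0.0567
gripper_force: 0.7
t: 30.75
tcp_pos: [0.4907, 0.057, 0.2052]
orientation: [[-0.992, 0.129, 0.0], [0.129, 0.992, 0.0], [-0.0, 0.0, -1.0]]
ft_force: [0.2, -1.7, 0.1]
opening: 0.0557
gripper_force: 30.0
t 30.75 grasp [490.7  57.   34.2] shift [-0.005  0.006  0.003] turn [0.     0.     0.0002] F [ 0.2 -1.7  0.1] M [-0.24  0.06  0.01] open 55.7 gf 30.0
```

```bash

python3 -m handwheel '[[[0,0,-0.005,0,0,0,0.4],[0,0,-0.01,0,0,0,0.4],[0,0,-0.02,0,0,0,0.4],[0,0,-0.03,0,0,0,0.4],[0,0,-0.04,0,0,0,0.4],[0,0,-0.04,0,0,0,0.4]]]'
python3 -c "
from h import *
plan(.4912,.0574,.034,82.55)"
```

```text
t: 31.35
tcp_pos: [0.4907, 0.057, 0.2085]
orientation: [[-0.992, 0.129, 0.0], [0.129, 0.992, 0.0], [-0.0, 0.0, -1.0]]
ft_force: [-0.6, -0.5, -2.0]
opening: 0.0558
gripper_force: 30.0
t 31.35 grasp [490.8  57.   37.5] shift [-0.005  0.006  0.044] turn [0.0001 0.0001 0.0002] F [-0.6 -0.5 -2. ] M [ 0.01  0.   -0.04] open 55.8 gf 30.0
```

```bash

python3 -m handwheel '[[[0,0,-0.02,0,0,0,0.4],[0,0,-0.04,0,0,0,0.4],[0,0,-0.06,0,0,0,0.4],[0,0,-0.08,0,0,0,0.4],[0,0,-0.1,0,0,0,0.4],[0,0,-0.12,0,0,0,0.4],[0,0,-0.14,0,0,0,0.4],[0,0,-0.16,0,0,0,0.4],[0,0,-0.18,0,0,0,0.4],[0,0,-0.2,0,0,0,0.4],[0,0,-0.22,0,0,0,0.4]]]'
python3 -m handwheel '[[[0,0,-0.1,0,0,0,0.4],[0,0,-0.2,0,0,0,0.4],[0,0,-0.4,0,0,0,0.4],[0,0,-0.6,0,0,0,0.4],[0,0,-0.8,0,0,0,0.4],[0,0,-0.9,0,0,0,0.4],[0,0,-0.9,0,0,0,0.4],[0,0,-0.9,0,0,0,0.4]]]'
python3 -c "
from h import *
plan(.428,-.3139,.10,13.5)"
```

```text
t: 32.45
tcp_pos: [0.4907, 0.057, 0.2262]
orientation: [[-0.992, 0.129, 0.0], [0.129, 0.992, 0.0], [-0.0, 0.0, -1.0]]
ft_force: [-0.9, -0.9, -2.1]
opening: 0.0558
gripper_force: 30.0
t: 33.25
tcp_pos: [0.4906, 0.057, 0.2979]
orientation: [[-0.992, 0.129, -0.0], [0.129, 0.992, 0.0], [0.0, 0.0, -1.0]]
ft_force: [-0.2, 0.8, -3.1]
opening: 0.0554
gripper_force: 30.0
t 33.25 grasp [490.6  57.  126.9] shift [ 0.176 -4.698  0.335] turn [ 0.     -0.      0.7674] F [-0.2  0.8 -3.1] M [-0.02  0.    0.05] open 55.4 gf 30.0
```

```bash

python3 -m handwheel '[[[0,-0.15,0,0,0,0,0.4],[0,-0.4,0,0,0,0,0.4],[0,-0.7,0,0,0,0,0.4],[0,-1,0,0,0,0,0.4]]]' >/dev/null
python3 -m handwheel '[[[0,-0.35,0,0,0,0,0.4],[0.02,-0.7,0,0,0,0,0.4],[0.04,-1,0,0,0,0,0.4]]]' >/dev/null
python3 -m handwheel '[[[0,-0.35,0,0,0,0,0.4],[0.02,-0.7,0,0,0,0,0.4],[0.04,-1,0,0,0,0,0.4]]]' >/dev/null
python3 -m handwheel '[[[0,-0.15,0,0,0,0.07,0.4],[0.02,-0.3,0,0,0,0.14,0.4],[0.04,-0.45,0,0,0,0.21,0.4],[0.04,-0.6,0,0,0,0.28,0.4],[0.04,-0.75,0,0,0,0.35,0.4],[0.05,-0.9,0,0,0,0.42,0.4],[0.05,-1,0,0,0,0.49,0.4],[0.05,-1,0,0,0,0.56,0.4],[0.05,-1,0,0,0,0.63,0.4],[0.05,-1,0,0,0,0.7,0.4],[0.05,-1,0,0,0,0.767,0.4],[0.05,-1,0,0,0,0.767,0.4]]]' 
python3 -c "
from h import *
plan(.428,-.3139,.08,13.5)"
```

```text
t: 35.45
tcp_pos: [0.4385, -0.2595, 0.2973]
orientation: [[-0.232, 0.973, -0.001], [0.973, 0.232, 0.001], [0.001, -0.001, -1.0]]
ft_force: [-0.3, 0.6, -2.4]
opening: 0.0558
gripper_force: 30.0
t 35.45 grasp [ 438.3 -259.3  126.3] shift [-0.632 -0.285  0.578] turn [-0.0005 -0.0007 -0.0008] F [-0.3  0.6 -2.4] M [-0.1   0.04  0.01] open 55.8 gf 30.0
```

```bash

python3 -m handwheel '[[[-0.2,-0.1,0,0,0,0,0.4],[-0.4,-0.2,0,0,0,0,0.4],[-0.6,-0.28,0.1,0,0,0,0.4],[-0.632,-0.285,0.3,0,0,0,0.4],[-0.632,-0.285,0.5,0,0,0,0.4],[-0.632,-0.285,0.578,0,0,0,0.4],[-0.632,-0.285,0.578,0,0,0,0.4],[-0.632,-0.285,0.578,0,0,0,0.4],[-0.632,-0.285,0.578,0,0,0,0.4]]]' >/dev/null
python3 -c "
from h import *
plan(.428,-.3139,.0342,13.5)
t=shot('top','t6');s=shot('scene','s6')
cv2.imwrite('pics/v6.png',np.hstack([crop(t,350,220,110,100,4),crop(s,85,110,90,100,4)]))"
```

```text
t 36.35 grasp [ 428.9 -313.6   81.3] shift [-0.002 -0.011  0.589] turn [0.0004 0.0005 0.0007] F [ 0.1 -0.3 -2.3] M [-0.06 -0.    0.04] open 55.8 gf 30.0
```

View pics/v6.png

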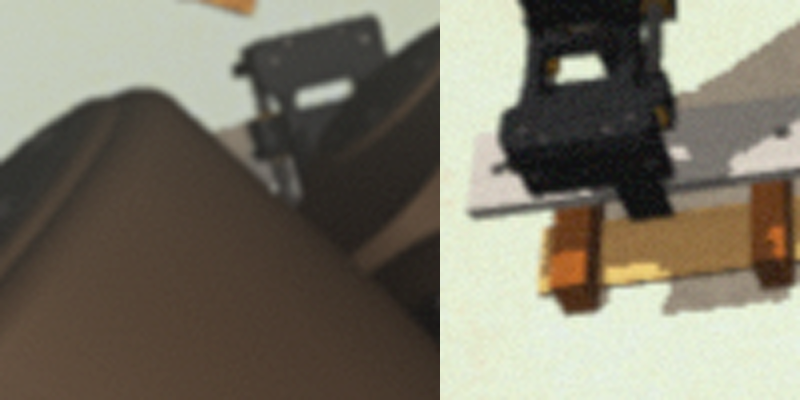

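The plate hangs level above the rack, its near edge running from (470,212) to (800,170) over both rails. Lowering it.

```bash

python3 -m handwheel '[[[0,-0.01,0.15,0,0,0,0.4],[0,-0.01,0.3,0,0,0,0.4],[0,-0.01,0.4,0,0,0,0.4],[0,-0.01,0.47,0,0,0,0.4],[0,-0.01,0.51,0,0,0,0.4],[0,-0.01,0.53,0,0,0,0.4],[0,-0.01,0.54,0,0,0,0.4],[0,-0.01,0.54,0,0,0,0.4],[0,-0.01,0.54,0,0,0,0.4]]]'
python3 -m handwheel '[[[0,0,0.01,0,0,0,0.4],[0,0,0.02,0,0,0,0.4],[0,0,0.025,0,0,0,0.4],[0,0,0.025,0,0,0,0.4],[0,0,0.025,0,0,0,0.4]]]'
python3 -m handwheel '[[[0,0,0.008,0,0,0,0.4],[0,0,0.015,0,0,0,0.4],[0,0,0.015,0,0,0,0.4],[0,0,0.015,0,0,0,0.4]]]'
python3 -c "
from h import *
plan(.428,-.3139,.0342,13.5)"
```

```text
t: 37.35
tcp_pos: [0.4279, -0.3137, 0.2088]
orientation: [[-0.234, 0.972, 0.0], [0.972, 0.234, -0.0], [-0.0, 0.0, -1.0]]
ft_force: [0.1, 0.5, -3.0]
opening: 0.056
gripper_force: 30.0
t: 37.85
tcp_pos: [0.4279, -0.3136, 0.2065]
orientation: [[-0.234, 0.972, -0.0], [0.972, 0.234, 0.0], [0.0, 0.0, -1.0]]
ft_force: [-0.7, -0.5, -2.5]
opening: 0.0555
gripper_force: 30.0
t: 38.25
tcp_pos: [0.4279, -0.3136, 0.2053]
orientation: [[-0.234, 0.972, -0.0], [0.972, 0.234, 0.0], [0.0, -0.0, -1.0]]
ft_force: [-0.1, 0.6, -1.7]
opening: 0.0553
gripper_force: 30.0
t 38.25 grasp [ 427.9 -313.6   34.3] shift [-0.004  0.001  0.001] turn [-0.     -0.0001  0.0004] F [-0.1  0.6 -1.7] M [-0.09  0.03  0.  ] open 55.3 gf 30.0
```

```bash

python3 -m handwheel '[[[0,0,0.006,0,0,0,0.4],[0,0,0.006,0,0,0,0.4],[0,0,0.006,0,0,0,0.4]]]'
python3 -m handwheel '[[[0,0,0.004,0,0,0,0.4],[0,0,0.004,0,0,0,0.4],[0,0,0.004,0,0,0,0.4]]]'
```

```text
t: 38.55
tcp_pos: [0.4279, -0.3136, 0.2052]
orientation: [[-0.234, 0.972, 0.0], [0.972, 0.234, -0.0], [-0.0, 0.0, -1.0]]
ft_force: [-0.8, 3.0, 5.5]
opening: 0.0557
gripper_force: 30.0
t: 38.85
tcp_pos: [0.4279, -0.3136, 0.2052]
orientation: [[-0.234, 0.972, 0.0], [0.972, 0.234, -0.0], [-0.0, 0.0, -1.0]]
ft_force: [-2.9, 1.3, 10.0]
opening: 0.0557
gripper_force: 30.0
```

Seated on the rails; releasing, rising and checking.

```bash

python3 -m handwheel '[[[0,0,-0.004,0,0,0,0.6],[0,0,-0.004,0,0,0,0.62],[0,0,-0.004,0,0,0,0.66],[0,0,-0.004,0,0,0,0.72],[0,0,-0.004,0,0,0,0.78],[0,0,-0.004,0,0,0,0.78]]]'
python3 -m handwheel '[[[0,0,-0.1,0,0,0,0.8],[0,0,-0.3,0,0,0,0.8],[0,0,-0.6,0,0,0,0.8],[0,0,-1,0,0,0,0.8]]]' >/dev/null
python3 -m handwheel '[[[0,0,-0.4,0,0,0,0.8],[0,0,-0.8,0,0,0,0.8],[0.3,0,-1,0,0,0,0.8],[0.6,0,-1,0,0,0,0.8],[1,0,-1,0,0,0,0.8]]]' >/dev/null
python3 -m handwheel '[[[0.4,0,0,0,0,0,0.8],[0.8,0,0,0,0,0,0.8],[1,0,0,0,0,0,0.8],[1,0,0,0,0,0,0.8]]]' >/dev/null
python3 -m handwheel '[[[0.4,0,0,0,0,0,0.8],[0.8,0,0,0,0,0,0.8],[1,0,0,0,0,0,0.8],[1,0,0,0,0,0,0.8]]]' >/dev/null
python3 -c "
from h import *
t=shot('top','t7');s=shot('scene','s7')
cv2.imwrite('pics/s7v.png',cv2.vconcat([crop(s,60,100,400,150,2),crop(t,120,170,340,150,2.353)[:,:800]][:2]))
print(cv2.imread('pics/s7v.png').shape)"
```

```text
t: 39.45
tcp_pos: [0.4279, -0.3137, 0.2048]
orientation: [[-0.234, 0.972, -0.0], [0.972, 0.234, 0.0], [0.0, 0.0, -1.0]]
ft_force: [-0.6, -0.1, 0.6]
opening: 0.0734
gripper_force: 0.0
(653, 800, 3)
```

```bash
python3 -c "
from h import *
print(cv2.imread('pics/s7v.png').shape if cv2.imread('pics/s7v.png') is not None else 'none')
s=cv2.imread('pics/s7.png');t=cv2.imread('pics/t7.png')
a=crop(s,90,100,380,150,2);b=crop(t,120,170,380,150,2)
cv2.imwrite('pics/v7.png',np.vstack([a,b[:300]]))"
```

```text
(653, 800, 3)
```

View pics/v7.png

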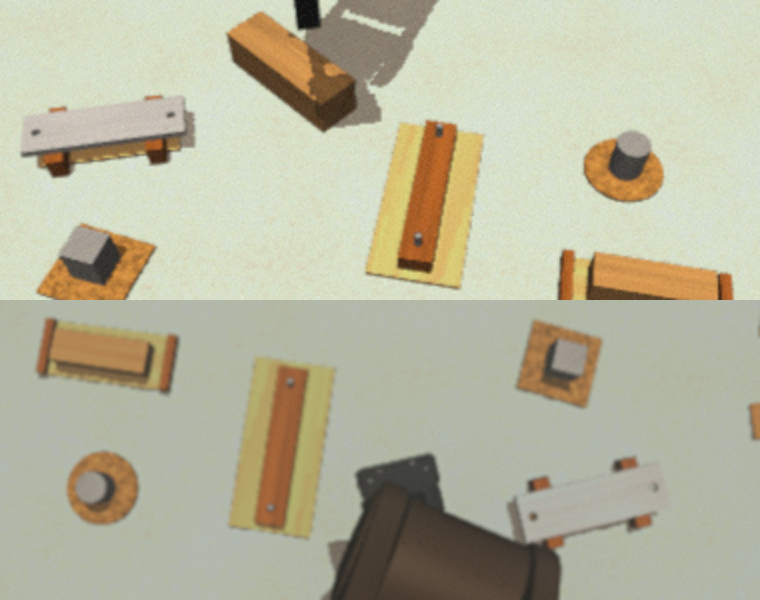

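The view shows all four parts placed: round weight at (95,487) and square at (568,358) on their pads, bar in the tray at (100,354), plate across both rails at (590,502). I'll check the bar and plate centring numerically.

```bash
python3 - <<'E'
from h import *
T=lambda p:(np.array(p,float)+.5)/2-.5+[120,170-150]
S=lambda p:(np.array(p,float)+.5)/2-.5+[90,100]
r=lambda q:np.round(q[:,:2].mean(0)*1000,1)
pt=onz("top",T([[512,494],[660,462],[668,510],[522,543]]),.036);ps=onz("scene",S([[23,114],[183,96],[186,135],[22,155]]),.036)
print("plate",r(pt),r(ps),"holes",r(onz("top",T([[534,517],[655,487]]),.036)),r(onz("scene",S([[35,132],[170,115]]),.036)))
t=cv2.imread("pics/t7.png");s=cv2.imread("pics/s7.png")
# bar & stops: hue-based masks inside tray window
for n,im,(x0,y0,x1,y1) in(("top",t,(135,175,215,220)),("scene",s,(362,220,465,275))):
    h=cv2.cvtColor(im,cv2.COLOR_BGR2HSV)[y0:y1,x0:x1]
    for nm,lo,hi,v,z in(("stop",0,12,60,.017),("bar",12,20,110,.041)):
        m=((h[...,0]>=lo)&(h[...,0]<hi)&(h[...,1]>80)&(h[...,2]>v)).astype(np.uint8)
        m=cv2.morphologyEx(m,cv2.MORPH_OPEN,np.ones((2,2),np.uint8))
        k,l,st,ce=cv2.connectedComponentsWithStats(m)
        for i in range(1,k):
            if st[i,4]>40:
                q=onz(n,np.argwhere(l==i)[:,::-1]+[x0,y0],z)[:,:2]*1000
                R=cv2.minAreaRect(q.astype(np.float32));print(n,nm,st[i,4],np.round(R[0],1),np.round(R[1]),round(R[2],1))
E
```

```text
plate [ 427.7 -311.2] [ 428.5 -311.5] holes [ 428.  -315.7] [ 426.9 -313.3]
top bar 699 [597.9 278.5] [116.  37.] 82.6
scene bar 148 [606.2 199.3] [12. 65.] 85.9
scene bar 1055 [601.3 283.9] [119.  39.] 82.3
scene bar 140 [625.1 350.6] [10. 65.] 84.9
```

In the same view the bar is within 1 mm of the tray's middle, and the plate is within about 2 mm of the rack's. The arm is clear of everything, so I'm handing in.

```bash
python3 -c "
from workcell import manip
print(manip.job_done())"
```

```text
the job is handed in; nothing more can be done
None
```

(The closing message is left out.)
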